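Rebuild a washed nebuliser on its compressor

TASK

Put the washed nebuliser together again on its compressor, ready for the next patient, in this order: stand the cup upright in the round cup holder, set the jet cone over the spike inside the cup, close the cup with the domed cap, and last of all fit the T-shaped mouthpiece on the cap's chimney, with its flat mouth end pointing straight out over the front of the compressor. Each part must sit fully home and upright before the next goes on; leave the saline ampoule and the glass vial standing where they are.

Things in the scene. Friction and masses are not known exactly. Their poses are not given: they have to be found in the camera images.
- compressor: white compressor, fixed, 107 x 100 mm: deck 36 mm high, slotted rear housing 64 mm. Dark grey collar on the deck is the cup holder: outside 60 mm across, bore 46 mm at top and 51 mm below, top edge 50 mm above the desk; the cup's foot rests on the deck inside. Origin: on the collar's axis at desk level; -x to the front (switch, air nipple), 42 mm away; rear face 65 mm to +x; z up.
- cup: white open cup, upright, 50 mm high, 46 mm across at the rim, 44 mm at 35 mm height, 40 mm at the bevelled foot (32 mm at the very bottom). Inside 41 mm at the rim, 36 mm at the flat floor, 5 mm above the underside; a thin spike stands 20 mm up from the floor's middle. Origin: centre of the underside, z up, round.
- jet: dark grey jet cone, upright, 62 mm high: hollow bell skirt 30 mm across, open below (24 mm mouth), and from 34 mm height an upright round stem 10 mm thick to the top. Seated over the spike on the cup's floor, its underside is 5 mm above the cup's and the stem stands 17 mm out of the cup. Origin: centre of the underside, z up, round.
- cap: white domed cap on its open skirt, 46 mm high: ribbed skirt 57 mm across (inside 53 mm at the mouth), dome from 12 to 28 mm height, above it an upright hollow chimney 20 mm thick (17 mm at its top). The skirt goes outside the cup's rim, the dome rests on the rim, the cap's underside then about 36 mm above the cup's. Origin: centre of the underside, z up, round.
- tpiece: white T-shaped mouthpiece on its socket, 41 mm high: upright socket 30 mm across, open below (bore 26 mm, 23 mm farther up, 16 mm deep); on it a level tube 22 mm thick, centre line 29 mm high, with a round end 27 mm to +x and a flat mouth end 47 mm to -x. Seated on the chimney, its underside is 30 mm above the cap's. Origin: centre of the underside, z up.
- mouth_end (a point): the middle of the flat mouth end of the T-shaped mouthpiece, 47 mm from its origin towards its -x, 29 mm above its underside
- ampoule: bystander: clear plastic saline ampoule, standing, 18 mm across and 61 mm high. Origin: centre of its underside
- vial: bystander: small glass injection vial, standing, 18 mm across and 36 mm high. Origin: centre of its underside
Things that resemble listed ones, but are neither listed nor needed, are in the scene too. What is shaped like the jet but pink or yellow is not meant.

How it is judged:
By the outcome, as a careful person would: the job done as asked, in the order asked, and still so for the second after the job is handed in, with the robot touching nothing.
It also fails if it takes over 125 s, if anything falls off the work surface, if the arm or the gripper's body presses on something with over 40 N, if the wrist force passes 120 N, or if a joint passes its speed limit or range.

ROBOT

A 6-joint arm with a two-finger parallel gripper is mounted at the origin on the work surface; the furniture and walls round the work are solid. World frame = base frame: x ahead of the robot, y to its left, z up, the work surface at z = 0. Lengths are in m, angles in rad, forces in N, time in s.
With the tool pointing down it reaches from about 0.4 to 0.825 m from the base axis. Payload 7 kg.
Tool frame: the origin (TCP) lies midway between the tips of the shut fingers; the grasp point (between the pads) lies hold_point_z behind it (hold_point_z is the distance from the TCP to the grasp point, in m); z points along the fingers, y is the line along which they close (so a half turn about z gives the same grasp; the last joint's range is limited). The gripper opens to 88 mm and grips with 3 to 60 N. Pads are 19 mm wide; open, the fingers measure 130 mm over their backs; the gripper's body (78 mm by 193 mm) begins 47 mm behind the grasp point.
Start: joints at [1.419, 0.359, 0.012, 0, -1.224, -0.288], TCP at [0.287, 0.611, 0.227] pointing down, gripper open.
Joint ranges: [-3.07, 3.07], [-1.43, 2.12], [-1.02, 1.25], [-3.03, 1.67], [-3.05, -0], [-3.03, 3.03]. Speed limits (rad/s): [2.39, 2.39, 3.01, 3.14, 3.14, 3.14].

INTERFACE

Orientations are given as [roll, pitch, yaw] about the fixed x, y, z axes, in that order (R = Rz(yaw) Ry(pitch) Rx(roll)).
In Python, from station import * gives the robot as it stands.
- The arm moves only by the tool apply_moves, never from a script. Its argument "steps" is a list of rows, each an object with "translation": the shift along the world's x, y, z scaled (see below), a list of three; "rotation": the turn, a rotation vector about the world's x, y, z scaled (see below), a list of three. A call has exactly 10 rows; each row is the pose to reach, as a shift and turn from the pose commanded when the call began; what a row does not reach only later rows make up. The controller multiplies each number of a shift by 250 mm and each number of a turn by 30 degrees. A row lasts 1/12 s, in which the tool goes at most 41.7 mm and 7.16 degrees, less where a joint would pass 70% of its speed; a pose out of reach is approached as far as the arm can. A call with a number of a shift or a turn outside -1 to 1 is refused whole. A call with a gripper value outside its range is refused whole. "jaw" is the closure, from -1 (fully open) to 1 (shut), so that 0 is half open, set as the call begins (left out, the last holds). The fingers move at their own pace and stop on an object; "newtons" is the grip in N (left out, the last holds). Time passes only in rows, so rows that repeat a pose let the fingers close, or fill a call up. It gives the time, the measured TCP pose, the force, the opening and the grip force at its end, in the units of the state.
- get_state(): the state, without advancing time (a new reading comes with each control period).
- grab_frame(name): name is "scene" or "side" or "wrist"; returns the picture (384x512x3 uint8, blue, green, red); there is no depth.
- camera_model(name): a dict with "fx", "fy", "cx", "cy" (pixels), "k1" (the pictures are not rectified: a ray, as slopes to the right and down, at radius r is drawn at 1 + k1 r^2 times it, then the intrinsics apply), "xyz" and "rotation" of the camera in the world. Camera axes: x right, y down, z forward; pixel columns grow to the right and rows downward; lengths in m; the calibration is good to about 2 mm. A picture is of the moment at which its call begins: read the wrist's pose just before it. camera_model takes no time and is no camera call; for the wrist camera it gives the pose at the moment of the call.
- job_done(): hands the job in; it is judged then, once.
The state is a dict: "t": time; "q": joint angles; "qd": joint speeds; "joint_efforts": joint torques, N m; "eef_pos": TCP position; "ee_rot": TCP orientation; "force": force on the tool from outside, world axes, zero at the start; "moment": the same for the moment, N m; "width": finger opening in m; "gripper_force": force on a finger pad.
Only numpy, scipy, OpenCV 4.12 (cv2) and the standard library are available. Lean on these libraries where they do the work, as an engineer would, in place of code of your own. Each camera call takes 0.05 s, during which the arm holds its last target. There are 200 camera calls.

## Working session

There is one attempt and no reset: what is moved stays moved. The work goes in short steps, Python scripts to look and compute and a tool call to move; the robot and the scene stay as the last step left them, time stands still between calls to the robot, and variables do not carry over. Pictures are saved under pics/ and viewed, at most 14 in all, crops included, and the job is handed in when it is done.

Besides the shell and the picture viewer there is one more tool, called after "Request:" in YAML: its name, and indented under it one key for each argument. apply_moves: Moves the arm, as the interface text tells. Shifts and turns lie within -1 to 1; 1 stands for 250 mm of shift or 30 degrees of turn. Its arguments: {"type":"object","properties":{"steps":{"type":"array"},"jaw":{"type":"number"},"newtons":{"type":"number"}},"required":["steps"]}

```bash
mkdir -p pics; ls; python3 - <<'E'
from station import *
import cv2
s=get_state();print({k:s[k] for k in s if k not in('joint_efforts','qd')})
for n in("scene","side"):
    c=camera_model(n);print(n,c)
    cv2.imwrite(f"pics/{n}0.png",cv2.resize(grab_frame(n),(800,600),interpolation=cv2.INTER_CUBIC))
print(camera_model("wrist"))
E
```

```text
pics
{'t': 0.0, 'q': array([ 1.41912543e+00,  3.59388848e-01,  1.10383901e-02, -3.58829856e-04,
       -1.22411736e+00, -2.88111302e-01]), 'eef_pos': array([0.28717945, 0.61029976, 0.22561096]), 'ee_rot': array([ 3.13989420e+00, -1.51571069e-04, -4.39904270e-01]), 'force': array([-0.8753749 , -0.10121942, -0.19081001]), 'moment': array([-0.04879219, -0.07382121, -0.07033625]), 'gripper_force': 0.0, 'width': 0.0878302379568159}
scene {'fx': 415.74353634884704, 'fy': 415.74353634884704, 'cx': 254.51666058411442, 'cy': 190.23904175708847, 'k1': -0.0018782597415804105, 'xyz': array([-0.52386877,  0.51972826,  0.51989321]), 'rotation': array([-1.98513362, -0.01174838, -2.08577598])}
side {'fx': 348.1171723144417, 'fy': 348.1171723144417, 'cx': 254.26885239599557, 'cy': 190.4034102126387, 'k1': -0.006826509393682579, 'xyz': array([ 0.31227074, -0.86144765,  0.66968736]), 'rotation': array([-2.19274375,  0.01114184, -0.10181766])}
{'fx': 265.3037921408584, 'fy': 265.3037921408584, 'cx': 257.9573275121753, 'cy': 195.59436345740258, 'k1': -0.00448769087561339, 'xyz': array([0.35535311, 0.57937441, 0.38326999]), 'rotation': array([ 2.86156810e+00, -1.25068875e-03, -2.01052764e+00])}
```

View pics/scene0.png

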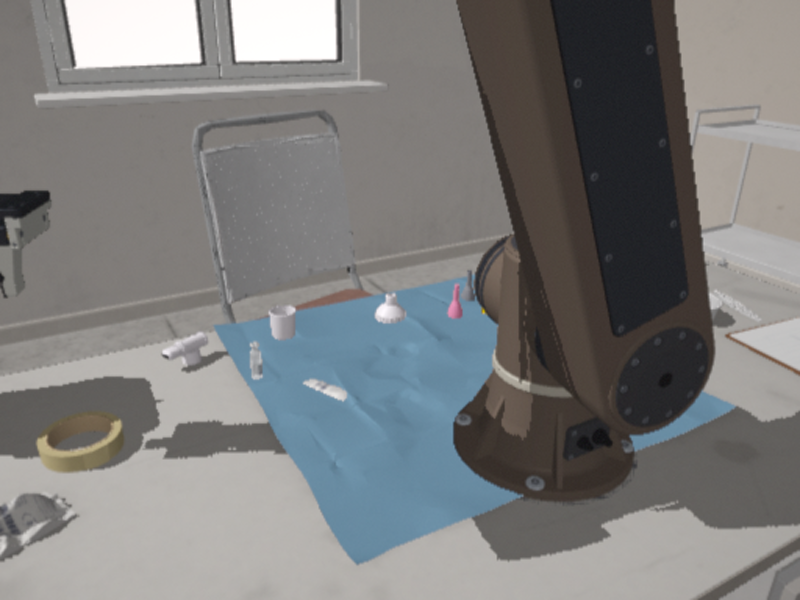

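View pics/side0.png

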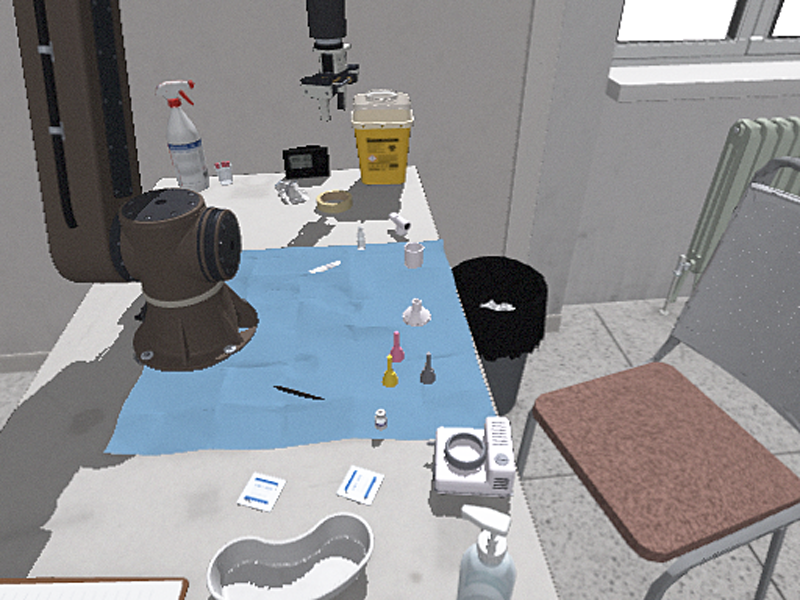

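The pictures (side view, 800 px) show: cup (414,255), cap (416,313), T-piece (400,224), compressor collar (465,450), ampoule (361,238), vial (380,419). 
Jet candidates: grey (428,370), pink (397,347), yellow (389,372), so grey is chosen by colour.

```bash
cat > h.py <<'E'
from station import *
import station, numpy as np, cv2
from scipy.spatial.transform import Rotation as R
def cam(n):
    c=dict(camera_model(n)); c['R']=R.from_euler('xyz',c['rotation']).as_matrix(); return c
def plane(c,uv,z):
    "pixel (native) -> world point at height z"
    d=np.array([(uv[0]-c['cx'])/c['fx'],(uv[1]-c['cy'])/c['fy']]); s=d.copy()
    for _ in range(5): s=d/(1+c['k1']*(s@s))
    v=c['R']@np.r_[s,1]; return c['xyz']+v*(z-c['xyz'][2])/v[2]
def proj(c,p):
    q=c['R'].T@(np.asarray(p,float)-c['xyz']); s=q[:2]/q[2]; s=s*(1+c['k1']*(s@s))
    return np.array([c['cx'],c['cy']])+c['fx']*s
E
python3 - <<'E'
from h import *
print([n for n in dir(station) if n[0]!='_'], getattr(station,'hold_point_z',None))
c=cam('side'); f=512/800
for n,u,v,z in [('cup rim',414,247,.05),('cap top',416,301,.046),('cap base',416,322,0),('jet top',429,355,.062),('jet base',428,380,0),('pink top',397,334,.062),('yellow top',389,358,.062),('collar',465,449,.05),('tp mid',400,222,.029),('tp near end',405,230,.029),('tp far',393,213,.029),('amp top',361,227,.061),('vial top',380,411,.036),
 ('deck FL',437,429,.036),('deck FR',435,482,.036),('house1',488,420,.064),('house2',510,417,.064),('house3',514,464,.064),('h4',490,468,.064)]:
    p=plane(c,(u*f,v*f),z);print(n,p.round(3),np.hypot(*p[:2]).round(3))
w=cam('wrist');s=get_state()
T=R.from_euler('xyz',s['ee_rot']).as_matrix();print('wrist cam in tool',T.T@(w['xyz']-s['eef_pos']),'\n',(T.T@w['R']).round(3))
E
```

```text
['Unreachable', 'camera_model', 'get_state', 'grab_frame', 'hold_point_z', 'job_done'] 0.0188
cup rim [0.45  0.189 0.05 ] 0.488
cap top [ 0.429 -0.011  0.046] 0.429
cap base [ 0.428 -0.019  0.   ] 0.429
jet top [ 0.428 -0.188  0.062] 0.467
jet base [ 0.428 -0.183  0.   ] 0.465
pink top [ 0.38  -0.127  0.062] 0.401
yellow top [ 0.36  -0.187  0.062] 0.406
collar [ 0.451 -0.376  0.05 ] 0.587
tp mid [0.436 0.351 0.029] 0.56
tp near end [0.444 0.308 0.029] 0.54
tp far [0.423 0.402 0.029] 0.584
amp top [0.336 0.277 0.061] 0.435
vial top [ 0.338 -0.279  0.036] 0.438
deck FL [ 0.42  -0.324  0.036] 0.53
deck FR [ 0.402 -0.415  0.036] 0.578
house1 [ 0.491 -0.339  0.064] 0.597
house2 [ 0.524 -0.337  0.064] 0.623
house3 [ 0.508 -0.418  0.064] 0.658
h4 [ 0.474 -0.421  0.064] 0.634
wrist cam in tool [ 0.07486605 -0.00075373 -0.15754389] 
 [[ 0.    -0.961 -0.277]
 [ 1.     0.    -0.   ]
 [ 0.    -0.277  0.961]]
```

Request:
apply_moves:
  steps:
    - {"translation": [0.1, -0.12, 0.02], "rotation": [0, 0, 0.1]}
    - {"translation": [0.2, -0.24, 0.04], "rotation": [0, 0, 0.2]}
    - {"translation": [0.3, -0.36, 0.06], "rotation": [0, 0, 0.3]}
    - {"translation": [0.4, -0.48, 0.08], "rotation": [0, 0, 0.4]}
    - {"translation": [0.48, -0.6, 0.1], "rotation": [0, 0, 0.477]}
    - {"translation": [0.52, -0.7, 0.1], "rotation": [0, 0, 0.477]}
    - {"translation": [0.55, -0.8, 0.1], "rotation": [0, 0, 0.477]}
    - {"translation": [0.56, -0.88, 0.1], "rotation": [0, 0, 0.477]}
    - {"translation": [0.56, -0.92, 0.1], "rotation": [0, 0, 0.477]}
    - {"translation": [0.56, -0.92, 0.1], "rotation": [0, 0, 0.477]}
  jaw: -1
  newtons: 20

```text
t: 0.93
eef_pos: [0.4274, 0.3789, 0.2518]
ee_rot: [3.142, 0.0, -0.192]
force: [-0.1, 0.4, 0.5]
width: 0.0876
gripper_force: 0.0
```

```bash
cat > look.py <<'E'
from h import *
import sys,json
def look(tag):
    s=get_state();c=cam('wrist');im=grab_frame('wrist')
    cv2.imwrite(f'pics/{tag}_raw.png',im)
    cv2.imwrite(f'pics/{tag}.png',cv2.resize(im,(800,600),interpolation=cv2.INTER_CUBIC))
    json.dump({k:np.array(v).tolist() for k,v in c.items()},open(f'pics/{tag}.json','w'))
    print(tag,s['t'],s['eef_pos'].round(4),s['ee_rot'].round(3),s['q'].round(2))
def load(tag): return {k:(np.array(v) if isinstance(v,list) else v) for k,v in json.load(open(f'pics/{tag}.json')).items()}
if __name__=='__main__': look(sys.argv[1])
E
python3 look.py w1
```

```text
w1 0.9333 [0.4274 0.3789 0.2518] [ 3.142  0.    -0.192] [ 1.07  0.17 -0.18 -0.   -1.21  0.31]
```

View pics/w1.png

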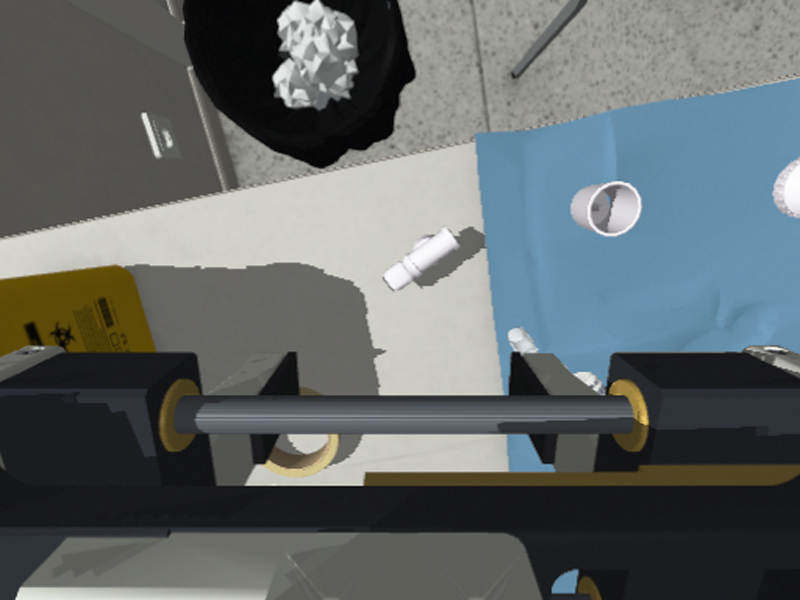

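Wrist view: cup rim centre about (609,210). T-piece tube runs from (452,238) to (390,281), with the narrower end at lower left (flat mouth) and the socket peeking out at (425,240).

```bash
python3 - <<'E'
from look import *
c=load('w1')
for n,u,v,z in [('rim',610,210,.05),('rimL',580,210,.05),('rimR',641,209,.05),('tube end',452,238,.032),('tube step',410,265,.032),('mouth',391,281,.029),('sock',423,240,.01)]:
    print(n,plane(c,(u*.64,v*.64),z).round(4))
E
```

```text
rim [0.449  0.1969 0.05  ]
rimL [0.4539 0.2219 0.05  ]
rimR [0.4449 0.171  0.05  ]
tube end [0.4487 0.3304 0.032 ]
tube step [0.4316 0.3723 0.032 ]
mouth [0.4195 0.3926 0.029 ]
sock [0.449  0.3559 0.01  ]
```

Request:
apply_moves:
  steps:
    - {"translation": [0.01, -0.1, 0], "rotation": [0, 0, 0]}
    - {"translation": [0.02, -0.25, 0], "rotation": [0, 0, 0]}
    - {"translation": [0.04, -0.4, -0.1], "rotation": [0, 0, 0]}
    - {"translation": [0.06, -0.54, -0.2], "rotation": [0, 0, 0]}
    - {"translation": [0.08, -0.66, -0.3], "rotation": [0, 0, 0]}
    - {"translation": [0.086, -0.72, -0.4], "rotation": [0, 0, 0]}
    - {"translation": [0.086, -0.738, -0.48], "rotation": [0, 0, 0]}
    - {"translation": [0.086, -0.738, -0.52], "rotation": [0, 0, 0]}
    - {"translation": [0.086, -0.738, -0.52], "rotation": [0, 0, 0]}
    - {"translation": [0.086, -0.738, -0.52], "rotation": [0, 0, 0]}

```text
t: 1.82
eef_pos: [0.4493, 0.1975, 0.1218]
ee_rot: [3.141, -0.0, -0.189]
force: [0.4, -0.5, 1.3]
width: 0.0877
gripper_force: 0.0
```

```bash
python3 look.py w2
```

```text
w2 1.8167 [0.4493 0.1975 0.1218] [ 3.141 -0.    -0.189] [ 0.82  0.16 -0.53  0.   -0.89  0.57]
```

View pics/w2.png

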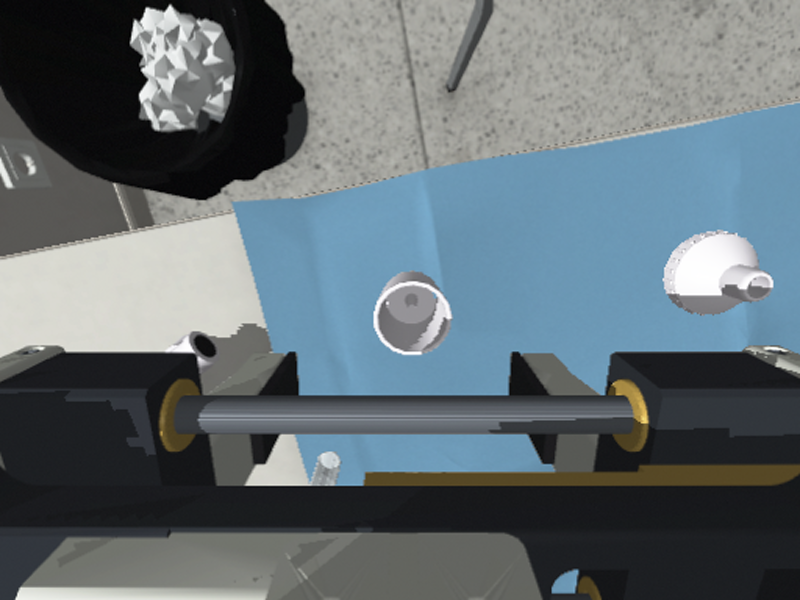

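Cup rim centre (412,318), between the fingers; cap chimney top at (759,287).

```bash
python3 - <<'E'
from look import *
c=load('w2')
for n,u,v,z in [('rim',412.5,317.5,.05),('L',373,318,.05),('R',452,318,.05),('T',412,280,.05),('B',412,355,.05),('captop',759,287,.046)]:
    print(n,plane(c,(u*.64,v*.64),z).round(4))
E
```

```text
rim [0.4503 0.1924 0.05  ]
L [0.4543 0.215  0.05  ]
R [0.4457 0.1699 0.05  ]
T [0.4723 0.1887 0.05  ]
B [0.4273 0.197  0.05  ]
captop [ 0.4296 -0.0083  0.046 ]
```

Request:
apply_moves:
  steps:
    - {"translation": [0.004, -0.01, -0.08], "rotation": [0, 0, 0]}
    - {"translation": [0.004, -0.01, -0.16], "rotation": [0, 0, 0]}
    - {"translation": [0.004, -0.01, -0.24], "rotation": [0, 0, 0]}
    - {"translation": [0.004, -0.01, -0.31], "rotation": [0, 0, 0]}
    - {"translation": [0.004, -0.01, -0.36], "rotation": [0, 0, 0]}
    - {"translation": [0.004, -0.01, -0.39], "rotation": [0, 0, 0]}
    - {"translation": [0.004, -0.01, -0.4], "rotation": [0, 0, 0]}
    - {"translation": [0.004, -0.01, -0.4], "rotation": [0, 0, 0]}
    - {"translation": [0.004, -0.01, -0.4], "rotation": [0, 0, 0]}
    - {"translation": [0.004, -0.01, -0.4], "rotation": [0, 0, 0]}

```text
t: 2.7
eef_pos: [0.4505, 0.1945, 0.0226]
ee_rot: [-3.14, -0.001, -0.19]
force: [0.7, -0.3, 0.6]
width: 0.0877
gripper_force: 0.0
```

Request:
apply_moves:
  steps:
    - {"translation": [0, 0, 0], "rotation": [0, 0, 0]}
    - {"translation": [0, 0, 0], "rotation": [0, 0, 0]}
    - {"translation": [0, 0, 0], "rotation": [0, 0, 0]}
    - {"translation": [0, 0, 0], "rotation": [0, 0, 0]}
    - {"translation": [0, 0, 0], "rotation": [0, 0, 0]}
    - {"translation": [0, 0, 0], "rotation": [0, 0, 0]}
    - {"translation": [0, 0, 0], "rotation": [0, 0, 0]}
    - {"translation": [0, 0, 0], "rotation": [0, 0, 0]}
    - {"translation": [0, 0, 0], "rotation": [0, 0, 0]}
    - {"translation": [0, 0, 0], "rotation": [0, 0, 0]}
  jaw: 1
  newtons: 15

```text
t: 3.53
eef_pos: [0.4499, 0.1937, 0.0215]
ee_rot: [3.141, 0.0, -0.19]
force: [0.4, -0.0, 0.4]
width: 0.0442
gripper_force: 15.0
```

Request:
apply_moves:
  steps:
    - {"translation": [0, 0, 0.06], "rotation": [0, 0, 0]}
    - {"translation": [0, 0, 0.16], "rotation": [0, 0, 0]}
    - {"translation": [0, 0, 0.28], "rotation": [0, 0, 0]}
    - {"translation": [0, -0.04, 0.4], "rotation": [0, 0, 0]}
    - {"translation": [0, -0.14, 0.52], "rotation": [0, 0, 0]}
    - {"translation": [0, -0.28, 0.6], "rotation": [0, 0, 0]}
    - {"translation": [0, -0.44, 0.6], "rotation": [0, 0, 0]}
    - {"translation": [0, -0.6, 0.6], "rotation": [0, 0, 0]}
    - {"translation": [0, -0.76, 0.6], "rotation": [0, 0, 0]}
    - {"translation": [0, -0.92, 0.6], "rotation": [0, 0, 0]}

```text
t: 4.37
eef_pos: [0.4494, -0.0379, 0.172]
ee_rot: [-3.141, -0.001, -0.189]
force: [1.5, 0.3, -0.5]
width: 0.044
gripper_force: 15.0
```

```bash
python3 - <<'E'
from h import *
c=cam('side'); f=.64
for z in (.1,.15,.2):
  print(z,[plane(c,(u*f,v*f),z).round(3)[:2] for u,v in [(463,510),(508,520),(490,535)]], plane(c,(485*f,384),.05).round(3))
E
```

```text
0.1 [array([ 0.42 , -0.501]), array([ 0.468, -0.519]), array([ 0.443, -0.535])] [ 0.431 -0.581  0.05 ]
0.15 [array([ 0.41 , -0.533]), array([ 0.454, -0.549]), array([ 0.432, -0.564])] [ 0.431 -0.581  0.05 ]
0.2 [array([ 0.401, -0.564]), array([ 0.441, -0.579]), array([ 0.42 , -0.592])] [ 0.431 -0.581  0.05 ]
```

Request:
apply_moves:
  steps:
    - {"translation": [0, -0.12, 0], "rotation": [0, 0, 0]}
    - {"translation": [0, -0.24, 0], "rotation": [0, 0, 0]}
    - {"translation": [0, -0.36, 0], "rotation": [0, 0, 0]}
    - {"translation": [0, -0.48, 0], "rotation": [0, 0, 0]}
    - {"translation": [0, -0.6, 0], "rotation": [0, 0, 0]}
    - {"translation": [0, -0.7, 0], "rotation": [0, 0, 0]}
    - {"translation": [0, -0.78, 0], "rotation": [0, 0, 0]}
    - {"translation": [0, -0.84, 0], "rotation": [0, 0, 0]}
    - {"translation": [0, -0.86, 0], "rotation": [0, 0, 0]}
    - {"translation": [0, -0.86, 0], "rotation": [0, 0, 0]}

```text
t: 5.2
eef_pos: [0.4495, -0.2521, 0.1712]
ee_rot: [3.142, 0.001, -0.192]
force: [-0.2, 1.1, 0.2]
width: 0.0443
gripper_force: 15.0
```

Request:
apply_moves:
  steps:
    - {"translation": [-0.05, -0.05, 0], "rotation": [0, 0, 0]}
    - {"translation": [-0.1, -0.15, 0], "rotation": [0, 0, 0]}
    - {"translation": [-0.15, -0.25, 0], "rotation": [0, 0, 0]}
    - {"translation": [-0.2, -0.35, 0], "rotation": [0, 0, 0]}
    - {"translation": [-0.22, -0.42, 0], "rotation": [0, 0, 0]}
    - {"translation": [-0.24, -0.44, 0], "rotation": [0, 0, 0]}
    - {"translation": [-0.24, -0.44, 0], "rotation": [0, 0, 0]}
    - {"translation": [-0.24, -0.44, 0], "rotation": [0, 0, 0]}
    - {"translation": [-0.24, -0.44, 0], "rotation": [0, 0, 0]}
    - {"translation": [-0.24, -0.44, 0], "rotation": [0, 0, 0]}

```text
t: 6.03
eef_pos: [0.3904, -0.3603, 0.1717]
ee_rot: [-3.142, -0.0, -0.189]
force: [1.3, 0.2, -0.4]
width: 0.0439
gripper_force: 15.0
```

```bash
python3 look.py w3
```

```text
w3 6.0333 [ 0.3904 -0.3603  0.1717] [-3.142 -0.    -0.189] [-0.38  0.17 -0.38 -0.   -1.02  1.76]
```

View pics/w3.png

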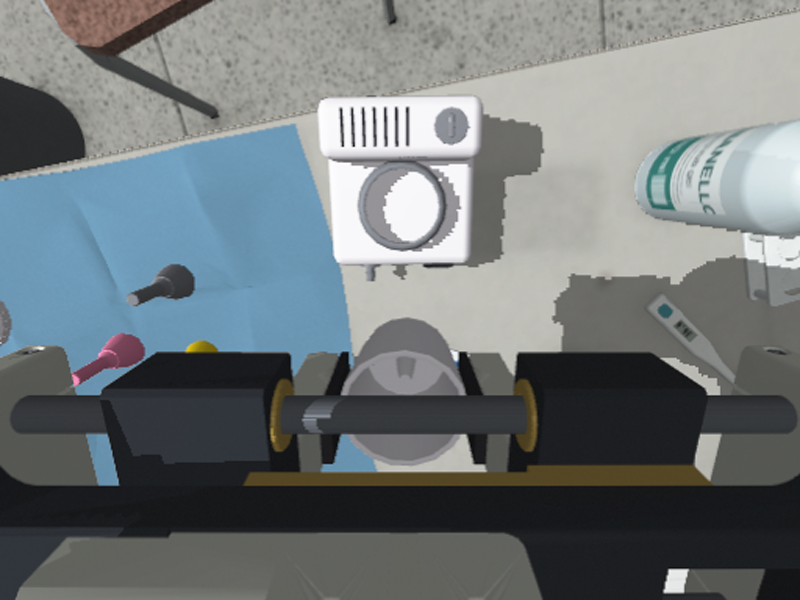

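Collar outer ring spans (357..446, 160..250), centre about (402,205). The compressor is nearly square to the tool. Grey jet: stem top at (133,299), bell at (177,282).

```bash
python3 - <<'E'
from look import *
c=load('w3');P=lambda u,v,z:plane(c,(u*.64,v*.64),z)
for n,u,v,z in [('collar',402,204.5,.05),('L',357.5,204,.05),('R',446,204,.05),('T',402,160,.05),('B',402,250,.05),('jettop',132,299,.062)]:
    print(n,P(u,v,z).round(4))
for a,b,z in [((340,262),(466,264),.034),((325,97),(475,97),.062),((335,163),(335,255),.034),((473,170),(470,255),.034),((327,159),(473,161),.062)]:
    d=P(*b,z)-P(*a,z);print(np.degrees(np.arctan2(d[1],d[0])).round(1))
E
```

```text
collar [ 0.4532 -0.3709  0.05  ]
L [ 0.459  -0.3423  0.05  ]
R [ 0.4482 -0.3992  0.05  ]
T [ 0.4803 -0.3761  0.05  ]
B [ 0.4239 -0.3652  0.05  ]
jettop [ 0.4273 -0.182   0.062 ]
-101.7
-100.8
166.6
169.7
-101.5
```

Request:
apply_moves:
  steps:
    - {"translation": [0.04, -0.01, 0], "rotation": [0, 0, -0.005]}
    - {"translation": [0.1, -0.02, 0], "rotation": [0, 0, -0.01]}
    - {"translation": [0.16, -0.03, 0], "rotation": [0, 0, -0.01]}
    - {"translation": [0.21, -0.04, 0], "rotation": [0, 0, -0.01]}
    - {"translation": [0.24, -0.045, -0.05], "rotation": [0, 0, -0.01]}
    - {"translation": [0.248, -0.045, -0.13], "rotation": [0, 0, -0.01]}
    - {"translation": [0.248, -0.045, -0.22], "rotation": [0, 0, -0.01]}
    - {"translation": [0.248, -0.045, -0.29], "rotation": [0, 0, -0.01]}
    - {"translation": [0.248, -0.045, -0.33], "rotation": [0, 0, -0.01]}
    - {"translation": [0.248, -0.045, -0.34], "rotation": [0, 0, -0.01]}

```text
t: 6.92
eef_pos: [0.4508, -0.3718, 0.084]
ee_rot: [-3.141, 0.004, -0.195]
force: [-0.4, -0.3, -0.7]
width: 0.0444
gripper_force: 15.0
```

Request:
apply_moves:
  steps:
    - {"translation": [0, 0, -0.01], "rotation": [0, 0, 0]}
    - {"translation": [0, 0, -0.02], "rotation": [0, 0, 0]}
    - {"translation": [0, 0, -0.03], "rotation": [0, 0, 0]}
    - {"translation": [0, 0, -0.04], "rotation": [0, 0, 0]}
    - {"translation": [0, 0, -0.05], "rotation": [0, 0, 0]}
    - {"translation": [0, 0, -0.06], "rotation": [0, 0, 0]}
    - {"translation": [0, 0, -0.07], "rotation": [0, 0, 0]}
    - {"translation": [0, 0, -0.08], "rotation": [0, 0, 0]}
    - {"translation": [0, 0, -0.08], "rotation": [0, 0, 0]}
    - {"translation": [0, 0, -0.08], "rotation": [0, 0, 0]}

```text
t: 7.75
eef_pos: [0.4518, -0.3725, 0.0664]
ee_rot: [-3.142, 0.0, -0.195]
force: [0.4, -0.1, -0.2]
width: 0.0444
gripper_force: 15.0
```

Request:
apply_moves:
  steps:
    - {"translation": [0.002, 0.002, -0.008], "rotation": [0, 0, 0]}
    - {"translation": [0.002, 0.002, -0.016], "rotation": [0, 0, 0]}
    - {"translation": [0.002, 0.002, -0.02], "rotation": [0, 0, 0]}
    - {"translation": [0.002, 0.002, -0.024], "rotation": [0, 0, 0]}
    - {"translation": [0.002, 0.002, -0.028], "rotation": [0, 0, 0]}
    - {"translation": [0.002, 0.002, -0.032], "rotation": [0, 0, 0]}
    - {"translation": [0.002, 0.002, -0.036], "rotation": [0, 0, 0]}
    - {"translation": [0.002, 0.002, -0.038], "rotation": [0, 0, 0]}
    - {"translation": [0.002, 0.002, -0.038], "rotation": [0, 0, 0]}
    - {"translation": [0.002, 0.002, -0.038], "rotation": [0, 0, 0]}

```text
t: 8.58
eef_pos: [0.4527, -0.3722, 0.0574]
ee_rot: [3.141, -0.001, -0.195]
force: [-0.1, -0.0, 3.5]
width: 0.044
gripper_force: 15.0
```

Request:
apply_moves:
  steps:
    - {"translation": [0, 0, 0], "rotation": [0, 0, 0]}
    - {"translation": [0, 0, 0], "rotation": [0, 0, 0]}
    - {"translation": [0, 0, 0], "rotation": [0, 0, 0]}
    - {"translation": [0, 0, 0], "rotation": [0, 0, 0]}
    - {"translation": [0, 0, 0], "rotation": [0, 0, 0]}
    - {"translation": [0, 0, 0.03], "rotation": [0, 0, 0]}
    - {"translation": [0, 0, 0.1], "rotation": [0, 0, 0]}
    - {"translation": [0, 0, 0.2], "rotation": [0, 0, 0]}
    - {"translation": [0, 0, 0.3], "rotation": [0, 0, 0]}
    - {"translation": [0, 0, 0.36], "rotation": [0, 0, 0]}
  jaw: -0.6

```text
t: 9.42
eef_pos: [0.4532, -0.3726, 0.1503]
ee_rot: [3.14, -0.003, -0.195]
force: [0.1, -0.6, -0.2]
width: 0.0702
gripper_force: 0.0
```

Request:
apply_moves:
  steps:
    - {"translation": [-0.02, 0.05, 0.06], "rotation": [0, 0, 0]}
    - {"translation": [-0.06, 0.13, 0.12], "rotation": [0, 0, 0]}
    - {"translation": [-0.11, 0.22, 0.16], "rotation": [0, 0, 0]}
    - {"translation": [-0.16, 0.32, 0.16], "rotation": [0, 0, 0]}
    - {"translation": [-0.2, 0.42, 0.16], "rotation": [0, 0, 0]}
    - {"translation": [-0.22, 0.52, 0.16], "rotation": [0, 0, 0]}
    - {"translation": [-0.23, 0.6, 0.16], "rotation": [0, 0, 0]}
    - {"translation": [-0.23, 0.62, 0.16], "rotation": [0, 0, 0]}
    - {"translation": [-0.23, 0.62, 0.16], "rotation": [0, 0, 0]}
    - {"translation": [-0.23, 0.62, 0.16], "rotation": [0, 0, 0]}
  jaw: -0.2

```text
t: 10.25
eef_pos: [0.3953, -0.2171, 0.1877]
ee_rot: [3.142, -0.001, -0.194]
force: [-0.1, -0.3, -0.0]
width: 0.0525
gripper_force: 0.0
```

```bash
python3 look.py w4
```

```text
w4 10.25 [ 0.3953 -0.2171  0.1877] [ 3.142e+00 -1.000e-03 -1.940e-01] [-0.06  0.01 -0.52  0.   -1.04  1.44]
```

View pics/w4.png

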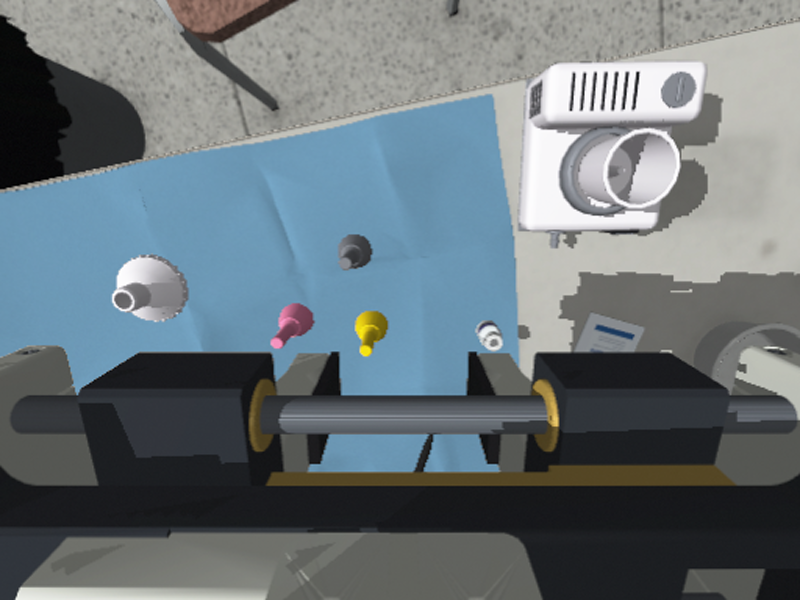

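The cup stands upright in the collar, rim centre (643,167). Grey jet stem top at (347,263), cap chimney top at (124,298).

```bash
python3 - <<'E'
from look import *
c=load('w4');P=lambda u,v,z:plane(c,(u*.64,v*.64),z).round(4)
print('rim',P(643,167.5,.086),P(605,167,.086),P(681,167,.086),'jet',P(347,263,.062),'bell',P(355,250,.015),'cap',P(124,298,.046))
for z in(.034,.036):print('spike/..',P(616,171,.061))
E
```

```text
rim [ 0.4524 -0.373   0.086 ] [ 0.457  -0.3508  0.086 ] [ 0.4484 -0.3953  0.086 ] jet [ 0.4268 -0.1831  0.062 ] bell [ 0.4288 -0.1838  0.015 ] cap [ 0.4308 -0.0104  0.046 ]
spike/.. [ 0.452  -0.3693  0.061 ]
spike/.. [ 0.452  -0.3693  0.061 ]
```

Request:
apply_moves:
  steps:
    - {"translation": [0.03, 0.03, 0], "rotation": [0, 0, 0]}
    - {"translation": [0.07, 0.07, 0], "rotation": [0, 0, 0]}
    - {"translation": [0.11, 0.11, -0.06], "rotation": [0, 0, 0]}
    - {"translation": [0.128, 0.13, -0.14], "rotation": [0, 0, 0]}
    - {"translation": [0.128, 0.135, -0.22], "rotation": [0, 0, 0]}
    - {"translation": [0.128, 0.135, -0.29], "rotation": [0, 0, 0]}
    - {"translation": [0.128, 0.135, -0.34], "rotation": [0, 0, 0]}
    - {"translation": [0.128, 0.135, -0.36], "rotation": [0, 0, 0]}
    - {"translation": [0.128, 0.135, -0.36], "rotation": [0, 0, 0]}
    - {"translation": [0.128, 0.135, -0.36], "rotation": [0, 0, 0]}

```text
t: 11.13
eef_pos: [0.4275, -0.1833, 0.0972]
ee_rot: [3.141, 0.0, -0.195]
force: [0.3, 0.7, 0.6]
width: 0.0525
gripper_force: 0.0
```

Request:
apply_moves:
  steps:
    - {"translation": [0, 0, -0.04], "rotation": [0, 0, 0]}
    - {"translation": [0, 0, -0.08], "rotation": [0, 0, 0]}
    - {"translation": [0, 0, -0.12], "rotation": [0, 0, 0]}
    - {"translation": [0, 0, -0.15], "rotation": [0, 0, 0]}
    - {"translation": [0, 0, -0.175], "rotation": [0, 0, 0]}
    - {"translation": [0, 0, -0.19], "rotation": [0, 0, 0]}
    - {"translation": [0, 0, -0.194], "rotation": [0, 0, 0]}
    - {"translation": [0, 0, -0.194], "rotation": [0, 0, 0]}
    - {"translation": [0, 0, -0.194], "rotation": [0, 0, 0]}
    - {"translation": [0, 0, -0.194], "rotation": [0, 0, 0]}

```text
t: 11.97
eef_pos: [0.4272, -0.1833, 0.049]
ee_rot: [-3.142, -0.001, -0.195]
force: [-0.9, -0.5, 0.2]
width: 0.0525
gripper_force: 0.0
```

Request:
apply_moves:
  steps:
    - {"translation": [0, 0, 0], "rotation": [0, 0, 0]}
    - {"translation": [0, 0, 0], "rotation": [0, 0, 0]}
    - {"translation": [0, 0, 0], "rotation": [0, 0, 0]}
    - {"translation": [0, 0, 0], "rotation": [0, 0, 0]}
    - {"translation": [0, 0, 0], "rotation": [0, 0, 0]}
    - {"translation": [0, 0, 0], "rotation": [0, 0, 0]}
    - {"translation": [0, 0, 0], "rotation": [0, 0, 0]}
    - {"translation": [0, 0, 0], "rotation": [0, 0, 0]}
    - {"translation": [0, 0, 0], "rotation": [0, 0, 0]}
    - {"translation": [0, 0, 0], "rotation": [0, 0, 0]}
  jaw: 1
  newtons: 15

```text
t: 12.8
eef_pos: [0.4268, -0.1833, 0.0485]
ee_rot: [3.142, 0.0, -0.195]
force: [0.1, -1.1, -0.3]
width: 0.0085
gripper_force: 15.0
```

Request:
apply_moves:
  steps:
    - {"translation": [0, 0, 0.06], "rotation": [0, 0, 0]}
    - {"translation": [0, 0, 0.16], "rotation": [0, 0, 0]}
    - {"translation": [0, 0, 0.28], "rotation": [0, 0, 0]}
    - {"translation": [0, 0, 0.4], "rotation": [0, 0, 0]}
    - {"translation": [0, 0, 0.5], "rotation": [0, 0, 0]}
    - {"translation": [0.01, -0.06, 0.53], "rotation": [0, 0, 0]}
    - {"translation": [0.02, -0.15, 0.53], "rotation": [0, 0, 0]}
    - {"translation": [0.03, -0.26, 0.53], "rotation": [0, 0, 0]}
    - {"translation": [0.05, -0.38, 0.53], "rotation": [0, 0, 0]}
    - {"translation": [0.07, -0.5, 0.53], "rotation": [0, 0, 0]}

```text
t: 13.63
eef_pos: [0.4444, -0.3094, 0.1813]
ee_rot: [-3.142, -0.001, -0.194]
force: [1.5, 0.4, 0.5]
width: 0.0084
gripper_force: 15.0
```

Request:
apply_moves:
  steps:
    - {"translation": [0.015, -0.1, 0], "rotation": [0, 0, 0]}
    - {"translation": [0.03, -0.18, 0], "rotation": [0, 0, 0]}
    - {"translation": [0.031, -0.23, 0], "rotation": [0, 0, 0]}
    - {"translation": [0.031, -0.258, 0], "rotation": [0, 0, 0]}
    - {"translation": [0.031, -0.258, 0], "rotation": [0, 0, 0]}
    - {"translation": [0.031, -0.258, 0], "rotation": [0, 0, 0]}
    - {"translation": [0.031, -0.258, 0], "rotation": [0, 0, 0]}
    - {"translation": [0.031, -0.258, 0], "rotation": [0, 0, 0]}
    - {"translation": [0.031, -0.258, 0], "rotation": [0, 0, 0]}
    - {"translation": [0.031, -0.258, 0], "rotation": [0, 0, 0]}

```text
t: 14.47
eef_pos: [0.4524, -0.3722, 0.1814]
ee_rot: [3.142, -0.001, -0.194]
force: [0.4, -0.2, 0.5]
width: 0.0087
gripper_force: 15.0
```

```bash
python3 look.py w5
```

```text
w5 14.4667 [ 0.4524 -0.3722  0.1814] [ 3.142e+00 -1.000e-03 -1.940e-01] [-0.35  0.25 -0.25 -0.   -1.07  1.73]
```

View pics/w5.png

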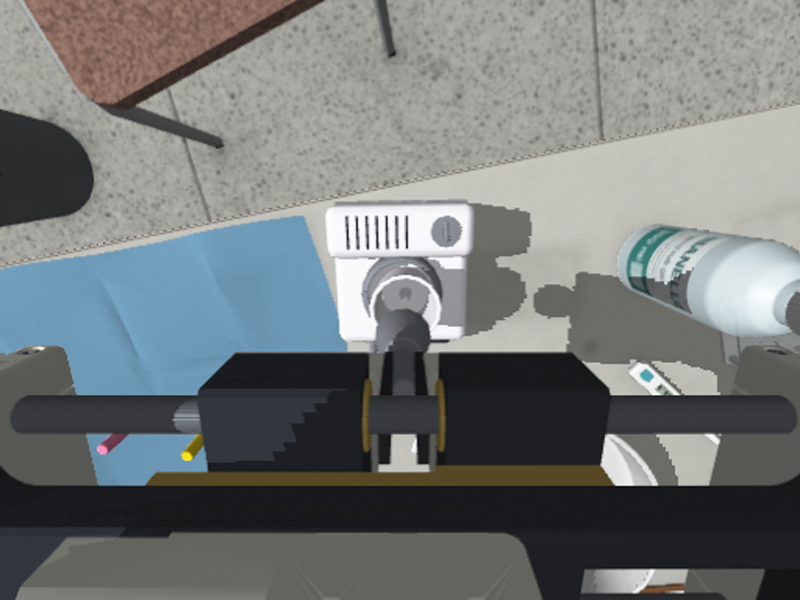

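Jet hangs from the gripper, bell spanning x 377..430 with top edge at y≈309; the cup rim is just behind it at (405,305).

```bash
python3 - <<'E'
from look import *
c=load('w5');P=lambda u,v,z:plane(c,(u*.64,v*.64),z).round(4)
zb=.1814-.0485
for dz in(0,.006): 
  a=P(377,333,zb+dz);b=P(430,333,zb+dz);print(dz,a,b,np.linalg.norm(a-b))
for z in(0,.004,.01):
  ctr=np.array([.4529,-.3724,zb+z]);xd=np.array([.981,-.193,0]);print(z,proj(c,ctr)/.64,proj(c,ctr+.015*xd)/.64)
print('rim',P(405.5,304,.086),P(369,305,.086),P(442,305,.086))
E
```

```text
0 [ 0.4559 -0.3582  0.1329] [ 0.4505 -0.3856  0.1329] 0.027927047821064064
0.006 [ 0.4579 -0.359   0.1389] [ 0.4527 -0.3856  0.1389] 0.027103505308354498
0 [404.57703829 333.28095075] [404.60742737 305.95093669]
0.004 [404.60245714 335.90690371] [404.63390646 308.12973005]
0.01 [404.64233756 340.02693639] [404.67548803 311.55127254]
rim [ 0.4555 -0.3737  0.086 ] [ 0.4593 -0.3508  0.086 ] [ 0.4504 -0.3963  0.086 ]
```

Request:
apply_moves:
  steps:
    - {"translation": [0.002, -0.003, -0.03], "rotation": [0, 0, 0]}
    - {"translation": [0.002, -0.003, -0.07], "rotation": [0, 0, 0]}
    - {"translation": [0.002, -0.003, -0.11], "rotation": [0, 0, 0]}
    - {"translation": [0.002, -0.003, -0.15], "rotation": [0, 0, 0]}
    - {"translation": [0.002, -0.003, -0.19], "rotation": [0, 0, 0]}
    - {"translation": [0.002, -0.003, -0.22], "rotation": [0, 0, 0]}
    - {"translation": [0.002, -0.003, -0.25], "rotation": [0, 0, 0]}
    - {"translation": [0.002, -0.003, -0.28], "rotation": [0, 0, 0]}
    - {"translation": [0.002, -0.003, -0.3], "rotation": [0, 0, 0]}
    - {"translation": [0.002, -0.003, -0.31], "rotation": [0, 0, 0]}

```text
t: 15.35
eef_pos: [0.4523, -0.3734, 0.1026]
ee_rot: [-3.141, 0.001, -0.195]
force: [-0.1, -0.6, -0.8]
width: 0.0086
gripper_force: 15.0
```

Request:
apply_moves:
  steps:
    - {"translation": [0, 0, -0.01], "rotation": [0, 0, 0]}
    - {"translation": [0, 0, -0.02], "rotation": [0, 0, 0]}
    - {"translation": [0, 0, -0.03], "rotation": [0, 0, 0]}
    - {"translation": [0, 0, -0.04], "rotation": [0, 0, 0]}
    - {"translation": [0, 0, -0.048], "rotation": [0, 0, 0]}
    - {"translation": [0, 0, -0.054], "rotation": [0, 0, 0]}
    - {"translation": [0, 0, -0.058], "rotation": [0, 0, 0]}
    - {"translation": [0, 0, -0.06], "rotation": [0, 0, 0]}
    - {"translation": [0, 0, -0.06], "rotation": [0, 0, 0]}
    - {"translation": [0, 0, -0.06], "rotation": [0, 0, 0]}

```text
t: 16.18
eef_pos: [0.4531, -0.3738, 0.0893]
ee_rot: [3.141, -0.001, -0.195]
force: [-1.2, 1.5, 5.1]
width: 0.0085
gripper_force: 15.0
```

Request:
apply_moves:
  steps:
    - {"translation": [0, 0, 0], "rotation": [0, 0, 0]}
    - {"translation": [0, 0, 0], "rotation": [0, 0, 0]}
    - {"translation": [0, 0, 0], "rotation": [0, 0, 0]}
    - {"translation": [0, 0, 0], "rotation": [0, 0, 0]}
    - {"translation": [0, 0, 0], "rotation": [0, 0, 0]}
    - {"translation": [0, 0, 0.03], "rotation": [0, 0, 0]}
    - {"translation": [0, 0, 0.1], "rotation": [0, 0, 0]}
    - {"translation": [0, 0, 0.2], "rotation": [0, 0, 0]}
    - {"translation": [0, 0, 0.3], "rotation": [0, 0, 0]}
    - {"translation": [0, 0, 0.34], "rotation": [0, 0, 0]}
  jaw: -0.2

```text
t: 17.02
eef_pos: [0.454, -0.3745, 0.1777]
ee_rot: [3.14, -0.004, -0.195]
force: [0.5, -0.4, 1.4]
width: 0.0523
gripper_force: 0.0
```

Request:
apply_moves:
  steps:
    - {"translation": [-0.02, 0.05, 0], "rotation": [0, 0, 0]}
    - {"translation": [-0.04, 0.14, 0], "rotation": [0, 0, 0]}
    - {"translation": [-0.06, 0.25, 0], "rotation": [0, 0, 0]}
    - {"translation": [-0.08, 0.37, 0], "rotation": [0, 0, 0]}
    - {"translation": [-0.08, 0.5, 0], "rotation": [0, 0, 0]}
    - {"translation": [-0.08, 0.62, 0], "rotation": [0, 0, 0]}
    - {"translation": [-0.08, 0.72, 0], "rotation": [0, 0, 0]}
    - {"translation": [-0.08, 0.78, 0], "rotation": [0, 0, 0]}
    - {"translation": [-0.08, 0.8, 0], "rotation": [0, 0, 0]}
    - {"translation": [-0.08, 0.8, 0], "rotation": [0, 0, 0]}

```text
t: 17.85
eef_pos: [0.4328, -0.1726, 0.174]
ee_rot: [-3.141, -0.001, -0.193]
force: [-0.3, 0.2, -0.6]
width: 0.0525
gripper_force: 0.0
```

```bash
python3 look.py w6
```

```text
w6 17.85 [ 0.4328 -0.1726  0.174 ] [-3.141e+00 -1.000e-03 -1.930e-01] [ 0.04  0.05 -0.51 -0.   -1.01  1.33]
```

View pics/w6.png

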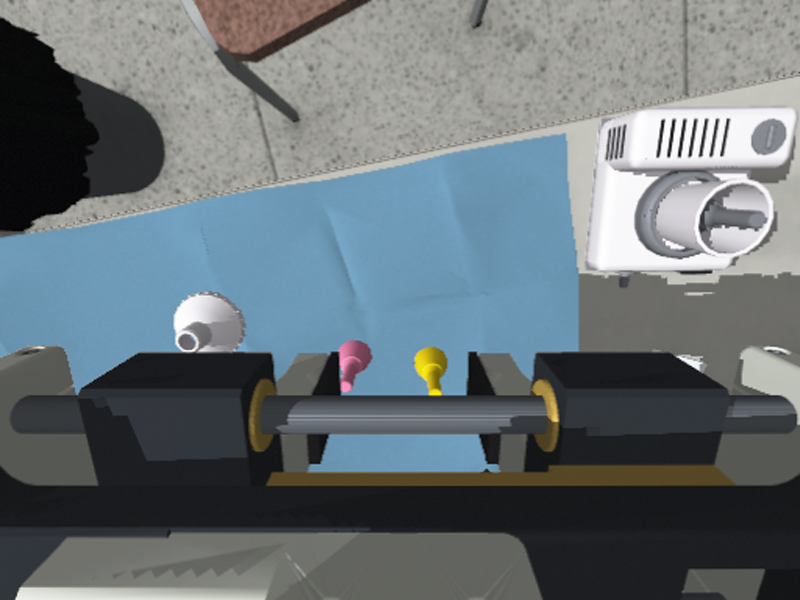

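Jet stands in the cup with its stem out of the rim, stem tip (758,219), rim centre (735,218). Cap chimney top at (190,341).

```bash
python3 - <<'E'
from look import *
c=load('w6');P=lambda u,v,z:plane(c,(u*.64,v*.64),z).round(4)
print('stem',P(760,219,.103),'rim',P(735,217.5,.086),P(697,217,.086),P(774,217,.086),'cap',P(190,341,.046),'skirt',P(210,322,.006),P(242,322,.006))
E
```

```text
stem [ 0.4529 -0.3733  0.103 ] rim [ 0.4526 -0.3728  0.086 ] [ 0.4572 -0.3509  0.086 ] [ 0.4486 -0.3952  0.086 ] cap [ 0.4295 -0.0115  0.046 ] skirt [ 0.4316 -0.0088  0.006 ] [ 0.4265 -0.0348  0.006 ]
```

Request:
apply_moves:
  steps:
    - {"translation": [0, 0.06, 0], "rotation": [0, 0, 0]}
    - {"translation": [0, 0.16, 0], "rotation": [0, 0, 0]}
    - {"translation": [-0.005, 0.28, 0], "rotation": [0, 0, 0]}
    - {"translation": [-0.01, 0.4, 0], "rotation": [0, 0, 0]}
    - {"translation": [-0.011, 0.51, -0.06], "rotation": [0, 0, 0]}
    - {"translation": [-0.011, 0.59, -0.14], "rotation": [0, 0, 0]}
    - {"translation": [-0.011, 0.63, -0.22], "rotation": [0, 0, 0]}
    - {"translation": [-0.011, 0.645, -0.29], "rotation": [0, 0, 0]}
    - {"translation": [-0.011, 0.645, -0.33], "rotation": [0, 0, 0]}
    - {"translation": [-0.011, 0.645, -0.33], "rotation": [0, 0, 0]}

```text
t: 18.73
eef_pos: [0.4287, -0.0132, 0.089]
ee_rot: [3.139, 0.004, -0.196]
force: [-0.9, 0.0, -0.7]
width: 0.0524
gripper_force: 0.0
```

Request:
apply_moves:
  steps:
    - {"translation": [0, 0, -0.03], "rotation": [0, 0, 0]}
    - {"translation": [0, 0, -0.07], "rotation": [0, 0, 0]}
    - {"translation": [0, 0, -0.11], "rotation": [0, 0, 0]}
    - {"translation": [0, 0, -0.15], "rotation": [0, 0, 0]}
    - {"translation": [0, 0, -0.18], "rotation": [0, 0, 0]}
    - {"translation": [0, 0, -0.2], "rotation": [0, 0, 0]}
    - {"translation": [0, 0, -0.215], "rotation": [0, 0, 0]}
    - {"translation": [0, 0, -0.22], "rotation": [0, 0, 0]}
    - {"translation": [0, 0, -0.22], "rotation": [0, 0, 0]}
    - {"translation": [0, 0, -0.22], "rotation": [0, 0, 0]}

```text
t: 19.57
eef_pos: [0.4302, -0.0122, 0.0363]
ee_rot: [-3.141, -0.0, -0.195]
force: [-0.1, 0.1, -0.3]
width: 0.0524
gripper_force: 0.0
```

Lower 4 mm more and close.

Request:
apply_moves:
  steps:
    - {"translation": [0, 0.004, -0.006], "rotation": [0, 0, 0]}
    - {"translation": [0, 0.004, -0.012], "rotation": [0, 0, 0]}
    - {"translation": [0, 0.004, -0.016], "rotation": [0, 0, 0]}
    - {"translation": [0, 0.004, -0.016], "rotation": [0, 0, 0]}
    - {"translation": [0, 0.004, -0.016], "rotation": [0, 0, 0]}
    - {"translation": [0, 0.004, -0.016], "rotation": [0, 0, 0]}
    - {"translation": [0, 0.004, -0.016], "rotation": [0, 0, 0]}
    - {"translation": [0, 0.004, -0.016], "rotation": [0, 0, 0]}
    - {"translation": [0, 0.004, -0.016], "rotation": [0, 0, 0]}
    - {"translation": [0, 0.004, -0.016], "rotation": [0, 0, 0]}
  jaw: 1
  newtons: 15

```text
t: 20.4
eef_pos: [0.4299, -0.0113, 0.0321]
ee_rot: [-3.142, -0.0, -0.195]
force: [0.5, -0.3, 0.8]
width: 0.0192
gripper_force: 15.0
```

Request:
apply_moves:
  steps:
    - {"translation": [0, 0, 0.06], "rotation": [0, 0, 0]}
    - {"translation": [0, 0, 0.16], "rotation": [0, 0, 0]}
    - {"translation": [0, 0, 0.28], "rotation": [0, 0, 0]}
    - {"translation": [0, -0.02, 0.4], "rotation": [0, 0, 0]}
    - {"translation": [0, -0.08, 0.52], "rotation": [0, 0, 0]}
    - {"translation": [0, -0.18, 0.58], "rotation": [0, 0, 0]}
    - {"translation": [0.01, -0.3, 0.58], "rotation": [0, 0, 0]}
    - {"translation": [0.02, -0.43, 0.58], "rotation": [0, 0, 0]}
    - {"translation": [0.03, -0.57, 0.58], "rotation": [0, 0, 0]}
    - {"translation": [0.04, -0.71, 0.58], "rotation": [0, 0, 0]}

```text
t: 21.23
eef_pos: [0.4398, -0.1902, 0.1774]
ee_rot: [-3.141, -0.001, -0.195]
force: [1.0, 1.4, -0.4]
width: 0.0194
gripper_force: 15.0
```

Request:
apply_moves:
  steps:
    - {"translation": [0.01, -0.14, 0], "rotation": [0, 0, 0]}
    - {"translation": [0.02, -0.28, 0], "rotation": [0, 0, 0]}
    - {"translation": [0.03, -0.42, 0], "rotation": [0, 0, 0]}
    - {"translation": [0.04, -0.54, 0], "rotation": [0, 0, 0]}
    - {"translation": [0.05, -0.64, 0], "rotation": [0, 0, 0]}
    - {"translation": [0.052, -0.71, 0], "rotation": [0, 0, 0]}
    - {"translation": [0.052, -0.738, 0], "rotation": [0, 0, 0]}
    - {"translation": [0.052, -0.738, 0], "rotation": [0, 0, 0]}
    - {"translation": [0.052, -0.738, 0], "rotation": [0, 0, 0]}
    - {"translation": [0.052, -0.738, 0], "rotation": [0, 0, 0]}

```text
t: 22.07
eef_pos: [0.4528, -0.3724, 0.1771]
ee_rot: [-3.141, 0.0, -0.195]
force: [0.2, 0.3, -0.9]
width: 0.0196
gripper_force: 15.0
```

Request:
apply_moves:
  steps:
    - {"translation": [0, -0.002, -0.03], "rotation": [0, 0, 0]}
    - {"translation": [0, -0.002, -0.06], "rotation": [0, 0, 0]}
    - {"translation": [0, -0.002, -0.09], "rotation": [0, 0, 0]}
    - {"translation": [0, -0.002, -0.12], "rotation": [0, 0, 0]}
    - {"translation": [0, -0.002, -0.15], "rotation": [0, 0, 0]}
    - {"translation": [0, -0.002, -0.17], "rotation": [0, 0, 0]}
    - {"translation": [0, -0.002, -0.19], "rotation": [0, 0, 0]}
    - {"translation": [0, -0.002, -0.21], "rotation": [0, 0, 0]}
    - {"translation": [0, -0.002, -0.225], "rotation": [0, 0, 0]}
    - {"translation": [0, -0.002, -0.236], "rotation": [0, 0, 0]}

```text
t: 22.9
eef_pos: [0.4528, -0.3738, 0.1175]
ee_rot: [-3.142, 0.0, -0.195]
force: [-0.4, 0.2, 0.3]
width: 0.0197
gripper_force: 15.0
```

Request:
apply_moves:
  steps:
    - {"translation": [0, 0, -0.008], "rotation": [0, 0, 0]}
    - {"translation": [0, 0, -0.016], "rotation": [0, 0, 0]}
    - {"translation": [0, 0, -0.024], "rotation": [0, 0, 0]}
    - {"translation": [0, 0, -0.032], "rotation": [0, 0, 0]}
    - {"translation": [0, 0, -0.04], "rotation": [0, 0, 0]}
    - {"translation": [0, 0, -0.046], "rotation": [0, 0, 0]}
    - {"translation": [0, 0, -0.05], "rotation": [0, 0, 0]}
    - {"translation": [0, 0, -0.054], "rotation": [0, 0, 0]}
    - {"translation": [0, 0, -0.058], "rotation": [0, 0, 0]}
    - {"translation": [0, 0, -0.058], "rotation": [0, 0, 0]}

```text
t: 23.73
eef_pos: [0.4534, -0.3741, 0.1044]
ee_rot: [3.141, -0.001, -0.195]
force: [-0.9, 0.9, 5.2]
width: 0.0194
gripper_force: 15.0
```

Request:
apply_moves:
  steps:
    - {"translation": [0, 0, 0], "rotation": [0, 0, 0]}
    - {"translation": [0, 0, 0], "rotation": [0, 0, 0]}
    - {"translation": [0, 0, 0], "rotation": [0, 0, 0]}
    - {"translation": [0, 0, 0], "rotation": [0, 0, 0]}
    - {"translation": [0, 0, 0], "rotation": [0, 0, 0]}
    - {"translation": [0, 0, 0.03], "rotation": [0, 0, 0]}
    - {"translation": [0, 0, 0.1], "rotation": [0, 0, 0]}
    - {"translation": [0, 0, 0.2], "rotation": [0, 0, 0]}
    - {"translation": [0, 0.02, 0.3], "rotation": [0, 0, 0]}
    - {"translation": [0, 0.06, 0.36], "rotation": [0, 0, 0]}
  jaw: -0.3

```text
t: 24.57
eef_pos: [0.4537, -0.3598, 0.1967]
ee_rot: [3.14, -0.003, -0.196]
force: [0.9, 0.5, 0.8]
width: 0.0573
gripper_force: 0.0
```

Request:
apply_moves:
  steps:
    - {"translation": [0, 0.07, 0], "rotation": [0, 0, -0.06]}
    - {"translation": [0, 0.17, 0], "rotation": [0, 0, -0.14]}
    - {"translation": [0, 0.28, 0], "rotation": [0, 0, -0.24]}
    - {"translation": [0, 0.4, 0], "rotation": [0, 0, -0.34]}
    - {"translation": [0, 0.52, 0], "rotation": [0, 0, -0.44]}
    - {"translation": [0, 0.64, 0], "rotation": [0, 0, -0.54]}
    - {"translation": [0, 0.76, 0], "rotation": [0, 0, -0.64]}
    - {"translation": [0, 0.86, 0], "rotation": [0, 0, -0.74]}
    - {"translation": [0, 0.94, 0], "rotation": [0, 0, -0.84]}
    - {"translation": [0, 0.98, 0], "rotation": [0, 0, -0.9]}

```text
t: 25.4
eef_pos: [0.4529, -0.1119, 0.1944]
ee_rot: [-3.141, -0.001, -0.668]
force: [0.1, -1.0, 0.5]
width: 0.0572
gripper_force: 0.0
```

Request:
apply_moves:
  steps:
    - {"translation": [0, 0.07, 0], "rotation": [0, 0, -0.06]}
    - {"translation": [0, 0.17, 0], "rotation": [0, 0, -0.14]}
    - {"translation": [0, 0.28, 0], "rotation": [0, 0, -0.24]}
    - {"translation": [0, 0.4, 0], "rotation": [0, 0, -0.34]}
    - {"translation": [0, 0.52, 0], "rotation": [0, 0, -0.44]}
    - {"translation": [0, 0.64, 0], "rotation": [0, 0, -0.54]}
    - {"translation": [0, 0.76, 0], "rotation": [0, 0, -0.64]}
    - {"translation": [0, 0.86, 0], "rotation": [0, 0, -0.74]}
    - {"translation": [0, 0.94, 0], "rotation": [0, 0, -0.84]}
    - {"translation": [0, 0.98, 0], "rotation": [0, 0, -0.9]}

```text
t: 26.23
eef_pos: [0.453, 0.1335, 0.1942]
ee_rot: [-3.141, 0.0, -1.139]
force: [-0.3, -0.3, -0.0]
width: 0.0571
gripper_force: 0.0
```

Request:
apply_moves:
  steps:
    - {"translation": [0, 0.07, 0], "rotation": [0, 0, 0]}
    - {"translation": [-0.01, 0.17, 0], "rotation": [0, 0, 0]}
    - {"translation": [-0.03, 0.28, 0], "rotation": [0, 0, 0]}
    - {"translation": [-0.05, 0.4, 0], "rotation": [0, 0, 0]}
    - {"translation": [-0.07, 0.52, 0], "rotation": [0, 0, 0]}
    - {"translation": [-0.09, 0.64, 0], "rotation": [0, 0, 0]}
    - {"translation": [-0.11, 0.76, 0], "rotation": [0, 0, 0]}
    - {"translation": [-0.116, 0.86, 0], "rotation": [0, 0, 0]}
    - {"translation": [-0.116, 0.94, 0], "rotation": [0, 0, 0]}
    - {"translation": [-0.116, 0.99, 0], "rotation": [0, 0, 0]}

```text
t: 27.07
eef_pos: [0.4237, 0.3808, 0.194]
ee_rot: [-3.141, 0.0, -1.136]
force: [-0.5, -0.4, 1.0]
width: 0.0569
gripper_force: 0.0
```

```bash
python3 look.py w7; python3 - <<'E'
from h import *
cv2.imwrite('pics/side1.png',cv2.resize(grab_frame('side')[240:330,250:370],(800,600),interpolation=cv2.INTER_CUBIC))
E
```

```text
w7 27.0667 [0.4237 0.3808 0.194 ] [-3.141  0.    -1.136] [ 1.08  0.21 -0.27  0.   -1.09 -0.64]
```

View pics/w7.png

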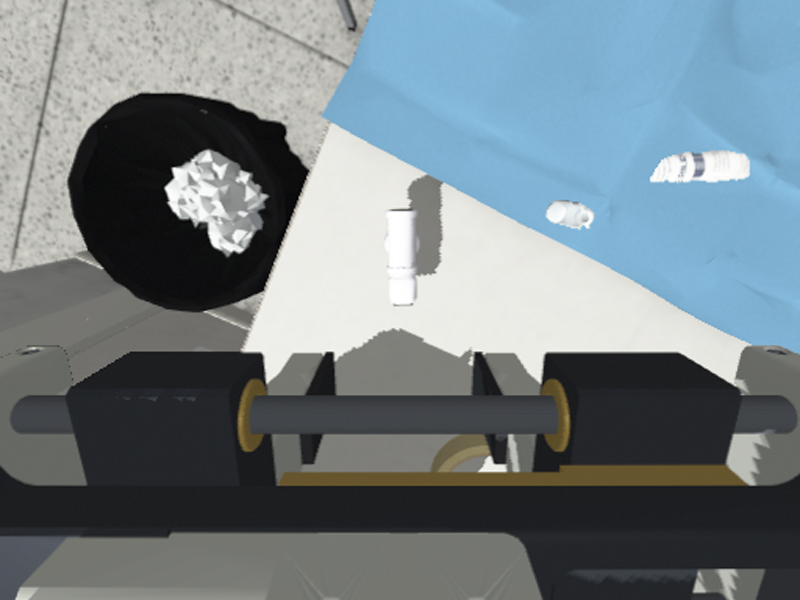

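View pics/side1.png

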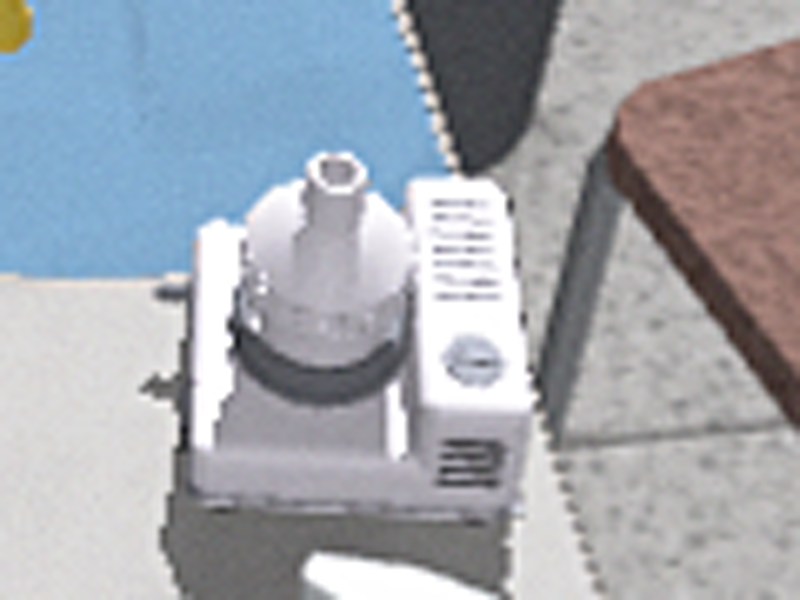

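Cap sits level on the cup, chimney top at crop (338,172). T-piece: round end (401,210), mouth end (402,304), tube axis nearly vertical, socket bulging at y≈242.

```bash
python3 - <<'E'
from look import *
c=load('w7');P=lambda u,v,z:plane(c,(u*.64,v*.64),z).round(4)
a=P(401,210,.04);b=P(402.5,304,.035);print('ends',a,b,np.linalg.norm(a-b),np.degrees(np.arctan2(*(b-a)[1::-1])))
print('sock',P(401.5,243,.015), P(386,243,.01),P(417,243,.01), P(401,239,.029))
cs=cam('side');print('chim',plane(cs,(250+338*.15,240+172*.15),.118).round(4))
E
```

```text
ends [0.4501 0.3296 0.04  ] [0.4184 0.3954 0.035 ] 0.07320881094513143 115.72304277850772
sock [0.4383 0.3544 0.015 ] [0.4496 0.3603 0.01  ] [0.4265 0.3496 0.01  ] [0.4407 0.35   0.029 ]
chim [ 0.4531 -0.375   0.118 ]
```

Request:
apply_moves:
  steps:
    - {"translation": [0.02, -0.04, 0], "rotation": [0, 0, 0]}
    - {"translation": [0.045, -0.08, -0.04], "rotation": [0, 0, 0]}
    - {"translation": [0.058, -0.1, -0.11], "rotation": [0, 0, 0]}
    - {"translation": [0.06, -0.106, -0.19], "rotation": [0, 0, 0]}
    - {"translation": [0.06, -0.108, -0.27], "rotation": [0, 0, 0]}
    - {"translation": [0.06, -0.108, -0.34], "rotation": [0, 0, 0]}
    - {"translation": [0.06, -0.108, -0.4], "rotation": [0, 0, 0]}
    - {"translation": [0.06, -0.108, -0.44], "rotation": [0, 0, 0]}
    - {"translation": [0.06, -0.108, -0.46], "rotation": [0, 0, 0]}
    - {"translation": [0.06, -0.108, -0.46], "rotation": [0, 0, 0]}

```text
t: 28.0
eef_pos: [0.4388, 0.3502, 0.0776]
ee_rot: [3.14, -0.001, -1.139]
force: [-0.6, -0.0, 0.5]
width: 0.0568
gripper_force: 0.0
```

Request:
apply_moves:
  steps:
    - {"translation": [0, 0, -0.03], "rotation": [0, 0, 0]}
    - {"translation": [0, 0, -0.06], "rotation": [0, 0, 0]}
    - {"translation": [0, 0, -0.1], "rotation": [0, 0, 0]}
    - {"translation": [0, 0, -0.14], "rotation": [0, 0, 0]}
    - {"translation": [0, 0, -0.17], "rotation": [0, 0, 0]}
    - {"translation": [0, 0, -0.195], "rotation": [0, 0, 0]}
    - {"translation": [0, 0, -0.21], "rotation": [0, 0, 0]}
    - {"translation": [0, 0, -0.216], "rotation": [0, 0, 0]}
    - {"translation": [0, 0, -0.216], "rotation": [0, 0, 0]}
    - {"translation": [0, 0, -0.216], "rotation": [0, 0, 0]}

```text
t: 28.83
eef_pos: [0.439, 0.3519, 0.0247]
ee_rot: [-3.141, 0.0, -1.138]
force: [0.2, 0.0, -0.5]
width: 0.0567
gripper_force: 0.0
```

Request:
apply_moves:
  steps:
    - {"translation": [-0.002, 0.006, -0.004], "rotation": [0, 0, 0]}
    - {"translation": [-0.002, 0.006, -0.004], "rotation": [0, 0, 0]}
    - {"translation": [-0.002, 0.006, -0.004], "rotation": [0, 0, 0]}
    - {"translation": [-0.002, 0.006, -0.004], "rotation": [0, 0, 0]}
    - {"translation": [-0.002, 0.006, -0.004], "rotation": [0, 0, 0]}
    - {"translation": [-0.002, 0.006, -0.004], "rotation": [0, 0, 0]}
    - {"translation": [-0.002, 0.006, -0.004], "rotation": [0, 0, 0]}
    - {"translation": [-0.002, 0.006, -0.004], "rotation": [0, 0, 0]}
    - {"translation": [-0.002, 0.006, -0.004], "rotation": [0, 0, 0]}
    - {"translation": [-0.002, 0.006, -0.004], "rotation": [0, 0, 0]}
  jaw: 1
  newtons: 15

```text
t: 29.67
eef_pos: [0.4384, 0.3532, 0.0236]
ee_rot: [-3.142, 0.0, -1.138]
force: [0.8, -0.5, 0.7]
width: 0.0213
gripper_force: 15.0
```

Request:
apply_moves:
  steps:
    - {"translation": [0, 0, 0.06], "rotation": [0, 0, 0]}
    - {"translation": [0, 0, 0.16], "rotation": [0, 0, 0]}
    - {"translation": [0, 0, 0.28], "rotation": [0, 0, 0]}
    - {"translation": [0.01, -0.03, 0.4], "rotation": [0, 0, 0]}
    - {"translation": [0.02, -0.09, 0.52], "rotation": [0, 0, 0.04]}
    - {"translation": [0.03, -0.18, 0.62], "rotation": [0, 0, 0.1]}
    - {"translation": [0.04, -0.28, 0.68], "rotation": [0, 0, 0.18]}
    - {"translation": [0.05, -0.4, 0.7], "rotation": [0, 0, 0.28]}
    - {"translation": [0.06, -0.52, 0.7], "rotation": [0, 0, 0.38]}
    - {"translation": [0.06, -0.64, 0.7], "rotation": [0, 0, 0.48]}

```text
t: 30.5
eef_pos: [0.4535, 0.1922, 0.1991]
ee_rot: [-3.14, 0.0, -0.883]
force: [1.6, -0.7, -0.1]
width: 0.0211
gripper_force: 15.0
```

Request:
apply_moves:
  steps:
    - {"translation": [0, -0.12, 0], "rotation": [0, 0, 0.08]}
    - {"translation": [0, -0.24, 0], "rotation": [0, 0, 0.16]}
    - {"translation": [0, -0.36, 0], "rotation": [0, 0, 0.24]}
    - {"translation": [0, -0.48, 0], "rotation": [0, 0, 0.32]}
    - {"translation": [0, -0.6, 0], "rotation": [0, 0, 0.4]}
    - {"translation": [0, -0.7, 0], "rotation": [0, 0, 0.48]}
    - {"translation": [0, -0.79, 0], "rotation": [0, 0, 0.55]}
    - {"translation": [0, -0.87, 0], "rotation": [0, 0, 0.6]}
    - {"translation": [0, -0.94, 0], "rotation": [0, 0, 0.64]}
    - {"translation": [0, -0.98, 0], "rotation": [0, 0, 0.66]}

```text
t: 31.33
eef_pos: [0.4529, -0.0534, 0.1985]
ee_rot: [3.141, 0.0, -0.541]
force: [-0.3, 0.6, -0.0]
width: 0.0212
gripper_force: 15.0
```

Request:
apply_moves:
  steps:
    - {"translation": [0, -0.08, 0], "rotation": [0, 0, 0.08]}
    - {"translation": [0, -0.18, 0], "rotation": [0, 0, 0.16]}
    - {"translation": [0, -0.3, 0], "rotation": [0, 0, 0.24]}
    - {"translation": [0, -0.42, 0], "rotation": [0, 0, 0.32]}
    - {"translation": [0, -0.54, 0], "rotation": [0, 0, 0.4]}
    - {"translation": [0, -0.66, 0], "rotation": [0, 0, 0.48]}
    - {"translation": [0, -0.78, 0], "rotation": [0, 0, 0.55]}
    - {"translation": [0, -0.88, 0], "rotation": [0, 0, 0.6]}
    - {"translation": [0, -0.95, 0], "rotation": [0, 0, 0.64]}
    - {"translation": [0, -0.99, 0], "rotation": [0, 0, 0.658]}

```text
t: 32.17
eef_pos: [0.4529, -0.3012, 0.1981]
ee_rot: [3.142, 0.001, -0.197]
force: [0.3, -1.0, -0.9]
width: 0.0212
gripper_force: 15.0
```

Request:
apply_moves:
  steps:
    - {"translation": [0, -0.05, 0], "rotation": [0, 0, 0]}
    - {"translation": [0, -0.12, 0], "rotation": [0, 0, 0]}
    - {"translation": [0, -0.19, 0], "rotation": [0, 0, 0]}
    - {"translation": [0, -0.25, 0], "rotation": [0, 0, 0]}
    - {"translation": [0, -0.28, 0], "rotation": [0, 0, 0]}
    - {"translation": [0, -0.294, 0], "rotation": [0, 0, 0]}
    - {"translation": [0, -0.294, 0], "rotation": [0, 0, 0]}
    - {"translation": [0, -0.294, 0], "rotation": [0, 0, 0]}
    - {"translation": [0, -0.294, 0], "rotation": [0, 0, 0]}
    - {"translation": [0, -0.294, 0], "rotation": [0, 0, 0]}

```text
t: 33.0
eef_pos: [0.4535, -0.3721, 0.1988]
ee_rot: [-3.142, -0.0, -0.196]
force: [-0.6, -0.3, 0.1]
width: 0.0216
gripper_force: 15.0
```

```bash
python3 look.py w8
```

```text
w8 33.0 [ 0.4535 -0.3721  0.1988] [-3.142 -0.    -0.196] [-0.35  0.23 -0.23 -0.   -1.11  1.73]
```

View pics/w8.png

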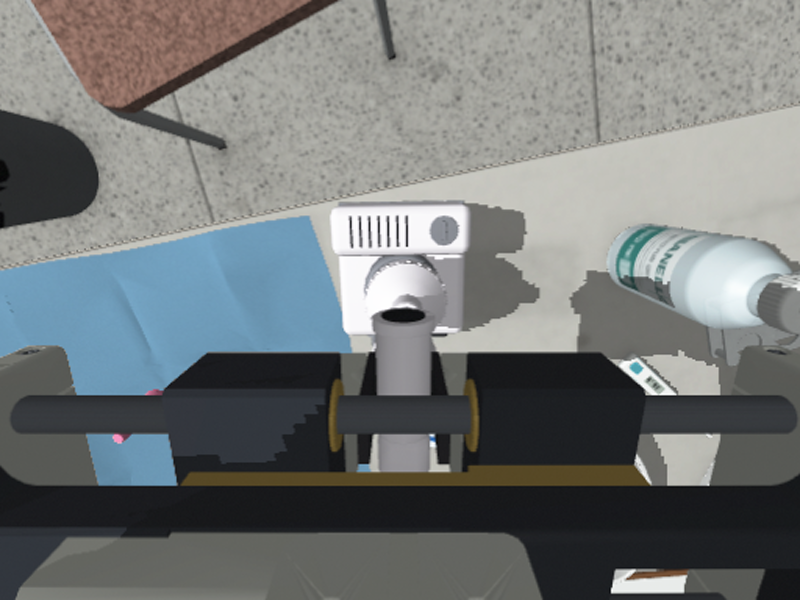

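T-piece is held straight, round-end hole at (403,315), cap chimney just beyond at (405,300).

```bash
python3 - <<'E'
from look import *
c=load('w8');P=lambda u,v,z:plane(c,(u*.64,v*.64),z)
e=P(403,315,.2042);x=np.array([np.cos(.196),-np.sin(.196),0])
print('origin est',(e-.027*x).round(4), 'tube',[P(u,v,.2042).round(4)[:2] for u,v in((403.5,320),(404,460))])
t=P(405,297,.118);print(t.round(4),P(385,304,.118).round(4))
E
```

```text
origin est [ 0.4542 -0.3715  0.2042] tube [array([ 0.4786, -0.3766]), array([ 0.4168, -0.3646])]
[ 0.465  -0.3749  0.118 ] [ 0.4631 -0.3623  0.118 ]
```

Request:
apply_moves:
  steps:
    - {"translation": [-0.002, -0.008, -0.03], "rotation": [0, 0, 0]}
    - {"translation": [-0.002, -0.008, -0.06], "rotation": [0, 0, 0]}
    - {"translation": [-0.002, -0.008, -0.09], "rotation": [0, 0, 0]}
    - {"translation": [-0.002, -0.008, -0.12], "rotation": [0, 0, 0]}
    - {"translation": [-0.002, -0.008, -0.15], "rotation": [0, 0, 0]}
    - {"translation": [-0.002, -0.008, -0.17], "rotation": [0, 0, 0]}
    - {"translation": [-0.002, -0.008, -0.19], "rotation": [0, 0, 0]}
    - {"translation": [-0.002, -0.008, -0.205], "rotation": [0, 0, 0]}
    - {"translation": [-0.002, -0.008, -0.21], "rotation": [0, 0, 0]}
    - {"translation": [-0.002, -0.008, -0.21], "rotation": [0, 0, 0]}

```text
t: 33.88
eef_pos: [0.4528, -0.3747, 0.1457]
ee_rot: [-3.142, 0.001, -0.196]
force: [0.1, -0.0, 0.0]
width: 0.0212
gripper_force: 15.0
```

Request:
apply_moves:
  steps:
    - {"translation": [0, 0, -0.006], "rotation": [0, 0, 0]}
    - {"translation": [0, 0, -0.012], "rotation": [0, 0, 0]}
    - {"translation": [0, 0, -0.018], "rotation": [0, 0, 0]}
    - {"translation": [0, 0, -0.024], "rotation": [0, 0, 0]}
    - {"translation": [0, 0, -0.03], "rotation": [0, 0, 0]}
    - {"translation": [0, 0, -0.036], "rotation": [0, 0, 0]}
    - {"translation": [0, 0, -0.042], "rotation": [0, 0, 0]}
    - {"translation": [0, 0, -0.046], "rotation": [0, 0, 0]}
    - {"translation": [0, 0, -0.046], "rotation": [0, 0, 0]}
    - {"translation": [0, 0, -0.046], "rotation": [0, 0, 0]}

```text
t: 34.72
eef_pos: [0.4529, -0.3748, 0.1345]
ee_rot: [3.142, 0.0, -0.196]
force: [0.4, -0.0, -0.4]
width: 0.0214
gripper_force: 15.0
```

No contact, socket is around the chimney. Continue 9 mm.

Request:
apply_moves:
  steps:
    - {"translation": [0, 0, -0.006], "rotation": [0, 0, 0]}
    - {"translation": [0, 0, -0.012], "rotation": [0, 0, 0]}
    - {"translation": [0, 0, -0.018], "rotation": [0, 0, 0]}
    - {"translation": [0, 0, -0.022], "rotation": [0, 0, 0]}
    - {"translation": [0, 0, -0.026], "rotation": [0, 0, 0]}
    - {"translation": [0, 0, -0.03], "rotation": [0, 0, 0]}
    - {"translation": [0, 0, -0.034], "rotation": [0, 0, 0]}
    - {"translation": [0, 0, -0.037], "rotation": [0, 0, 0]}
    - {"translation": [0, 0, -0.037], "rotation": [0, 0, 0]}
    - {"translation": [0, 0, -0.037], "rotation": [0, 0, 0]}

```text
t: 35.55
eef_pos: [0.4532, -0.375, 0.1258]
ee_rot: [3.141, -0.001, -0.196]
force: [0.1, 0.1, 4.3]
width: 0.0214
gripper_force: 15.0
```

Request:
apply_moves:
  steps:
    - {"translation": [0, 0, 0], "rotation": [0, 0, 0]}
    - {"translation": [0, 0, 0], "rotation": [0, 0, 0]}
    - {"translation": [0, 0, 0], "rotation": [0, 0, 0]}
    - {"translation": [0, 0, 0], "rotation": [0, 0, 0]}
    - {"translation": [0, 0, 0], "rotation": [0, 0, 0]}
    - {"translation": [0, 0, 0.03], "rotation": [0, 0, 0]}
    - {"translation": [0, 0, 0.1], "rotation": [0, 0, 0]}
    - {"translation": [0, 0, 0.2], "rotation": [0, 0, 0]}
    - {"translation": [0, 0, 0.3], "rotation": [0, 0, 0]}
    - {"translation": [0, 0, 0.36], "rotation": [0, 0, 0]}
  jaw: -0.2

```text
t: 36.38
eef_pos: [0.4536, -0.3754, 0.2187]
ee_rot: [3.14, -0.003, -0.196]
force: [0.5, -1.4, 0.8]
width: 0.0527
gripper_force: 0.0
```

Request:
apply_moves:
  steps:
    - {"translation": [-0.02, 0.06, 0.06], "rotation": [0, 0, 0]}
    - {"translation": [-0.04, 0.14, 0.1], "rotation": [0, 0, 0]}
    - {"translation": [-0.06, 0.24, 0.1], "rotation": [0, 0, 0]}
    - {"translation": [-0.08, 0.36, 0.1], "rotation": [0, 0, 0]}
    - {"translation": [-0.1, 0.48, 0.1], "rotation": [0, 0, 0]}
    - {"translation": [-0.1, 0.58, 0.1], "rotation": [0, 0, 0]}
    - {"translation": [-0.1, 0.64, 0.1], "rotation": [0, 0, 0]}
    - {"translation": [-0.1, 0.66, 0.1], "rotation": [0, 0, 0]}
    - {"translation": [-0.1, 0.66, 0.1], "rotation": [0, 0, 0]}
    - {"translation": [-0.1, 0.66, 0.1], "rotation": [0, 0, 0]}

```text
t: 37.22
eef_pos: [0.4282, -0.2099, 0.2408]
ee_rot: [3.141, -0.001, -0.195]
force: [-0.0, 0.1, 0.2]
width: 0.0529
gripper_force: 0.0
```

```bash
python3 look.py w9; python3 - <<'E'
from h import *
a=cv2.imread('pics/w9_raw.png')[0:300,280:512]
b=grab_frame('side')[225:330,240:360]
a=cv2.resize(a,(400,517),interpolation=cv2.INTER_CUBIC);b=cv2.resize(b,(400,350),interpolation=cv2.INTER_CUBIC)
b=cv2.copyMakeBorder(b,0,167,0,0,cv2.BORDER_CONSTANT)
cv2.imwrite('pics/fin.png',np.hstack([a,b]))
E
```

```text
w9 37.2167 [ 0.4282 -0.2099  0.2408] [ 3.141e+00 -1.000e-03 -1.950e-01] [-0.04  0.02 -0.39  0.   -1.17  1.42]
```

View pics/fin.png

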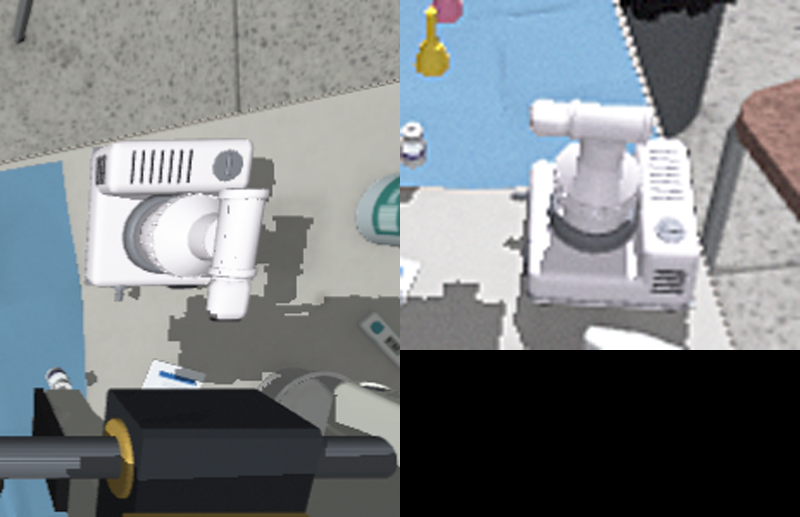

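Assembly stands level; tube runs from (256,190) to (227,318) in the left crop. I'll check its heading numerically.

```bash
python3 - <<'E'
from look import *
c=load('w9');f=232/400
P=lambda x,y,z:plane(c,(280+x*f,y*f),z)
z=.131
for a,b in (((256,191),(227,318)),((256,195),(233,270))):
  p,q=P(*a,z),P(*b,z);d=q-p;print(p.round(4),q.round(4),np.linalg.norm(d).round(4),np.degrees(np.arctan2(d[1],d[0])).round(1))
for z1 in(.028,.032,.036):
  d=P(183,283,z1)-P(95,285,z1);print('deck front',np.degrees(np.arctan2(d[1],d[0])).round(1))
d=P(240,142,.062)-P(110,147,.062);print('rear',np.degrees(np.arctan2(d[1],d[0])))
ct=np.array([.4532,-.375,.131]);x=np.array([np.cos(.196),-np.sin(.196),0])
print([((proj(c,ct+s*x)-[280,0])/f).round(0) for s in(.027,-.047)])
E
```

```text
[ 0.478  -0.3863  0.131 ] [ 0.4074 -0.3676  0.131 ] 0.073 165.2
[ 0.4758 -0.3863  0.131 ] [ 0.4359 -0.3722  0.131 ] 0.0423 160.5
deck front -99.9
deck front -99.9
deck front -99.9
rear -99.04323603482611
[array([245., 190.]), array([224., 319.])]
```

```bash
python3 - <<'E'
from look import *
c=load('w9');im=cv2.imread('pics/w9_raw.png')[95:200,320:450];k=5.7
im=cv2.resize(im,None,fx=k,fy=k,interpolation=cv2.INTER_CUBIC)
o=np.array([.4532,-.375,.131])
for yaw,col in((-.196,(0,0,255)),(-.26,(0,160,0))):
  x=np.array([np.cos(yaw),np.sin(yaw),0]);y=np.array([-x[1],x[0],0])
  for s,r in((.027,.011),(-.047,.008)):
    pts=np.array([(proj(c,o+s*x+r*(np.cos(t)*y+np.sin(t)*np.array([0,0,1])))-[319.5,94.5])*k for t in np.linspace(0,6.28,40)])
    cv2.polylines(im,[pts.astype(int)],True,col,1)
cv2.imwrite('pics/ov.png',im);print(im.shape)
E
```

```text
(598, 741, 3)
```

View pics/ov.png

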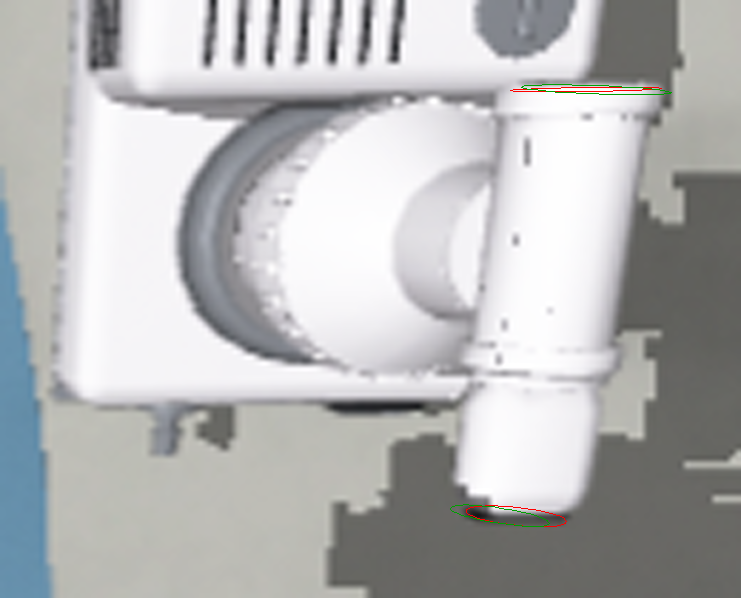

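The overlay (expected ends in red) matches the tube's round end and mouth, so the mouthpiece points straight out over the front. Handing in.

```bash
python3 -c "
from station import *
print(job_done())"
```

```text
the job is handed in; nothing more can be done
None
```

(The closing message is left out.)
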